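Wind up the plate of the pickle press

TASK

Wind the plate of the pickle press fully up under the lid: turn the wing nut on the lid clockwise, seen from above, with light fingertip strokes against its wings until it comes to its stop, then take the hand away. Push the wings only, do not pinch the nut, and neither lift nor shift the press or disturb the cups, glasses, case and opener around it.

Things in the scene. Friction and masses are not known exactly. Their poses are not given: they have to be found in the camera images.
- press: Pickle press, about 1.6 kg, loose on the worktop: clear square tank 130 x 130 mm, 100 mm tall, closed by a white lid 138 x 138 mm whose top is 108 mm up. Origin: centre of the underside, on the vertical axis of the wing nut; z up, x towards the lid's carrying handle.
- handle_mid (a point): Top middle of the white carrying handle on the lid, 51 mm from the nut's axis on the press's +x side, 150 mm up: a bar 12 mm thick and 84 mm long (along the press's y), its inner face 45 mm from the axis. It keeps a fingertip from circling the nut in one go; strokes must stay on the other sides.
- press_nut (a joint): Turn of the nut in rad, growing clockwise seen from above: 0 = plate lowest, 12.57 (two turns) = plate fully up, at a hard stop. One turn raises plate and rod 12 mm; the nut keeps its height. At 0 the wings lie along the press's x axis. It needs about 0.05 N m, and stays where it is left.
- wing_tip (a point): Upper outer end of one wing of the steel wing nut on the lid, on the press's +x side at joint value 0. The nut: hub 30 mm across and two opposite upright flat wings, each reaching 40 mm from the axis, 7 mm thick, from 118 to 140 mm above the press's underside.
- rod_top (a point): Top of the upright threaded rod, 10 mm thick, in the nut's middle: 126 mm above the worktop (down inside the nut) with the plate at its lowest, 150 mm (10 mm proud of the nut) with the plate fully up.
- cup_a: White ceramic cup, 72 mm across, 75 mm tall, standing on the tray. Origin: centre of its underside. Bystander.
- cup_b: White ceramic cup, 72 mm across, 75 mm tall, standing on the worktop beside the press. Origin: centre of its underside. Bystander.
- pair_a: Two soju glasses nested one in the other, 50 mm across, 80 mm tall, standing on the tray. Origin: centre of its underside. Bystander.
- pair_b: A second nested pair of soju glasses, 50 mm across, 80 mm tall, standing on the tray. Origin: centre of its underside. Bystander.
- case: Pale yellow plastic seasoning case, shut, 60 x 90 x 40 mm, lying on the tray. Origin: centre of its underside. Bystander.
- opener: Flat aluminium bottle opener, about 38 x 120 x 5 mm, lying on the worktop before the press. Origin: centre of its underside. Bystander.
Things that resemble listed ones, but are neither listed nor needed, are in the scene too. There is more than one size of the press; the job needs the middle-sized.

How it is judged:
By the outcome, as a careful person would: the job done as asked, in the order asked, and still so for the second after the job is handed in, with the robot touching nothing.
It also fails if it takes over 72 s, if anything falls off the work surface, if the arm or the gripper's body presses on something with over 40 N, if the wrist force passes 120 N, or if a joint passes its speed limit or range.

ROBOT

A 6-joint arm with a two-finger parallel gripper is mounted at the origin on the work surface. World frame = base frame: x ahead of the robot, y to its left, z up, the work surface at z = 0. Lengths are in mm, angles in rad, forces in N, time in s.
With the tool pointing down it reaches from about 350 to 975 mm from the base axis. Payload 7.1 kg.
Tool frame: the origin (TCP) lies midway between the tips of the shut fingers; the grasp point (between the pads) lies ctrl.tcp_to_grasp behind it (ctrl.tcp_to_grasp is the distance from the TCP to the grasp point, in mm); z points along the fingers, y is the direction in which the jaws open and shut (so a half turn about z gives the same grasp; the last joint's range is limited). The gripper opens to 88 mm and grips with 3 to 60 N. Pads are 20 mm wide; open, the fingers measure 115 mm over their backs; the gripper's body (75 mm by 178 mm) begins 61 mm behind the grasp point.
Start: joints at [-1.321, 0.423, 1.63, -0, 1.089, -0.019], TCP at [166.003, -602.535, 222.675] pointing down, gripper open.
Joint ranges: [-3, 3], [-0.9, 2.11], [0.09, 2.58], [-1.31, 4.45], [0.11, 2.69], [-2.54, 2.54]. Speed limits (rad/s): [2.39, 2.39, 3.01, 3.14, 3.14, 3.14].

INTERFACE

Orientations are given as a rotation vector (axis times angle).
In Python, from workcell import ctrl gives the robot as it stands.
- The arm moves only by the tool play_rows, never from a script. Its argument "increments" is text: rows parted by semicolons, each of 5 numbers parted by spaces: the opening, from 0 (shut) to 1 (fully open), then the shift along the world's x, y, z in m, then the turn about the world's z in degrees. A call has 1 to 20 rows; each row shifts and turns the commanded pose from where the row before left it; what a row does not reach is not made up. A row lasts 1/10 s, in which the tool goes at most 50 mm and 8.59 degrees, less where a joint would pass 70% of its speed; a pose out of reach is approached as far as the arm can. A call is refused whole if a number of a shift passes 0.05 or a number of a turn 8.59, either way. A call with a gripper value outside its range is refused whole. The fingers move at their own pace and stop on an object; the grip force is fixed at half the most. Time passes only in rows, so rows that do not move let the fingers close. It gives the time, the measured TCP pose, the force and the opening at its end, in the units of the state.
- ctrl.get_obs(): the state, without advancing time (a new reading comes with each control period).
- ctrl.get_image(name): name is "scene" or "top" or "wrist"; returns a dict with "img" (420x560x3 uint8, red, green, blue), "range_z" (420x560 float32, mm along the optical axis (not along the pixel's ray), 0 where there is no reading), "vertical_fov" (degrees; the focal length in pixels is half the picture's height over the tangent of half this angle, whatever the lens; pixels are square), "cx", "cy" (the principal point, pixels), "origin" and "attitude" of the camera in the world. Camera axes: x right, y down, z forward; pixel columns grow to the right and rows downward; lengths in mm; the calibration is good to about 2 mm. A picture is of the moment at which its call begins.
- ctrl.close_job(): hands the job in, once; it reports no verdict.
The state is a dict: "t": time; "qpos": joint angles; "qvel": joint speeds; "joint_torque": joint torques, N m; "ee_pos": TCP position; "orientation": TCP orientation; "ft_force": force on the tool from outside, world axes, zero at the start; "moment": the same for the moment, N m; "width": finger opening in mm.
Only numpy, scipy, OpenCV 4.12 (cv2) and the standard library are available. Lean on these libraries where they do the work, as an engineer would, in place of code of your own. Each camera call takes 0.05 s, during which the arm holds its last target. There are 200 camera calls.

## Working session

There is one attempt and no reset: what is moved stays moved. The work goes in short steps, Python scripts to look and compute and a tool call to move; the robot and the scene stay as the last step left them, time stands still between calls to the robot, and variables do not carry over. Pictures are saved under pics/ and viewed, on a budget of 10 in all, crops included, one or two more only if the job needs it, and the job is handed in when it is done.

Besides the shell and the picture viewer there is one more tool, called after "Request:" as name(argument=value, ...) on one line, values as JSON. play_rows: Moves the arm, as the interface text tells. Its arguments: {"type":"object","properties":{"increments":{"type":"string"}},"required":["increments"]}

```bash
mkdir -p pics
cat > h.py <<'E'
import numpy as np, cv2
from scipy.spatial.transform import Rotation as R
from workcell import ctrl
def cam(n):
    d=ctrl.get_image(n); f=d["img"].shape[0]/2/np.tan(np.radians(d["vertical_fov"])/2)
    A=np.array(d["attitude"],float); d["R"]=A if A.shape==(3,3) else R.from_rotvec(A).as_matrix() if A.size==3 else None
    d["f"]=f; return d
def cloud(d):
    z=d["range_z"]; v,u=np.indices(z.shape)
    P=np.stack([(u-d["cx"])/d["f"]*z,(v-d["cy"])/d["f"]*z,z],-1)
    W=P@d["R"].T+np.array(d["origin"]); W[z==0]=np.nan; return W
def save(n,img): cv2.imwrite("pics/"+n+".png",cv2.cvtColor(img,cv2.COLOR_RGB2BGR))
E
python3 - <<'E'
from h import *
for n in("top","scene"):
    d=cam(n); print(n,d["attitude"],d["origin"],d["f"],d["cx"],d["cy"])
    save(n+"0",d["img"]); np.save(n+"0.npy",cloud(d))
o=ctrl.get_obs(); print(o, ctrl.tcp_to_grasp)
E
```

```text
top [-2.06870302  2.12231919 -0.25357306] [ 243.79577647  -37.40714042 1101.52639406] 486.0072504580623 280.8064569278372 214.02472346135355
scene [-0.63989073 -2.72007959  1.0032389 ] [ 896.46597585  728.68847233 1124.29622067] 502.10556939766605 279.92399448547536 209.61606524557126
{'t': 0.1, 'qpos': array([-1.32097392e+00,  4.23767446e-01,  1.63057716e+00,  1.59541521e-05,
        1.08860137e+00, -1.89750034e-02]), 'qvel': array([ 8.72755013e-04, -2.62787496e-04, -2.17112226e-03, -1.13082600e-03,
        3.83312856e-05,  6.13227512e-04]), 'joint_torque': array([-1.03397466e-03, -5.45618498e+01, -2.74323070e+01,  6.44797878e-02,
        1.88147515e-02, -4.82584733e-05]), 'ee_pos': array([ 165.90674071, -602.07449327,  221.99184867]), 'orientation': array([-3.11192976e+00, -4.20764146e-01,  2.22679802e-04]), 'ft_force': array([0.14360385, 0.65815955, 0.3395577 ]), 'moment': array([-0.04655748, -0.00678437, -0.04129018]), 'width': 88.16244298742068} 18.700000000000003
```

View pics/top0.png

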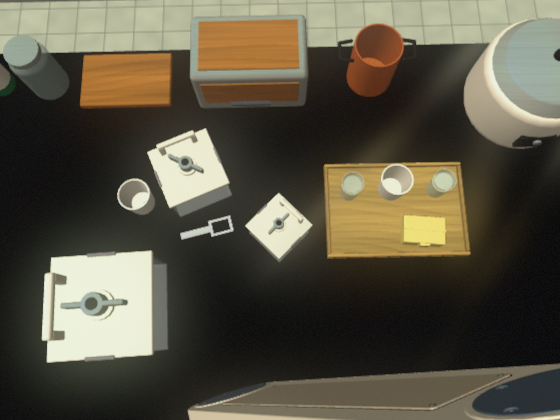

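View pics/scene0.png

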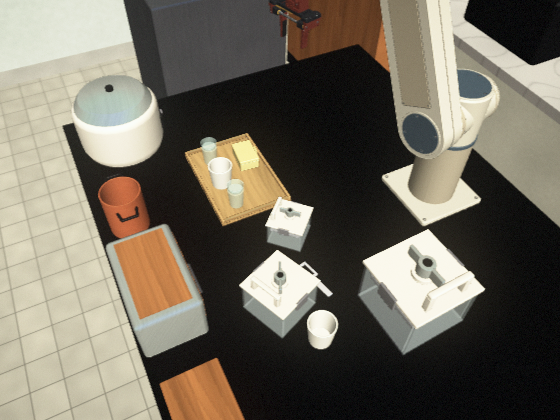

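Top view: three presses, with lids at about (100,305) large, (188,168) middle and (279,226) small. The middle one has the cup (136,197) and the opener (207,229) beside it. I'll check its lid size and height and enlarge it.

Run:
```python
from h import *
W=np.load("top0.npy"); im=cv2.imread("pics/top0.png")
for n,(u0,v0,u1,v1) in dict(large=(30,240,175,370),mid=(140,120,235,222),small=(240,185,318,265)).items():
    S=W[v0:v1,u0:u1].reshape(-1,3); S=S[~np.isnan(S[:,0])]
    h,e=np.histogram(S[:,2],np.arange(20,260,4)); k=np.argmax(h); z=e[k]+2
    L=S[abs(S[:,2]-z)<6]; r=cv2.minAreaRect(L[:,:2].astype(np.float32)); print(n,"z",np.median(L[:,2]),r)
    if n=="mid":
        zl=np.median(L[:,2])
        r=np.array(r[0])
        T=S[(S[:,2]>zl+7)]
        near=np.linalg.norm(T[:,:2]-r,axis=1)<43
        for nm,Q in(("nut",T[near]),("handle",T[~near])):
            q=cv2.minAreaRect(Q[:,:2].astype(np.float32)); print(nm,len(Q),q,np.percentile(Q[:,2],[5,50,95]),Q.mean(0))
c=im[110:225,105:260]; cv2.imwrite("pics/mid.png",cv2.resize(c,None,fx=5,fy=5,interpolation=cv2.INTER_CUBIC))
for n,uv in dict(cup=(136,197),op=(207,229)).items(): print(n,W[uv[1],uv[0]])
```

```text
large z 156.75184435399785 ((303.38427734375, 308.23138427734375), (204.42164611816406, 199.4534912109375), 2.550513744354248)
mid z 109.04606455913836 ((593.9060668945312, 156.06716918945312), (139.4448699951172, 142.01844787597656), 22.541589736938477)
nut 357 ((592.2130737304688, 155.57362365722656), (74.98463439941406, 36.182228088378906), 82.87190246582031) [116.85934675 139.35266567 143.40632021] [590.792897   154.56468462 135.17906265]
handle 310 ((640.9028930664062, 175.6549530029297), (14.27417278289795, 84.06078338623047), 23.006105422973633) [123.82725339 149.45333473 152.83498655] [638.89563092 175.32677831 145.82762477]
small z 81.91634597678376 ((466.6403503417969, -36.703895568847656), (105.35467529296875, 103.74845123291016), 43.95194625854492)
cup [559.65702704 294.15832033   7.16392836]
op [478.95933832 127.4208038    7.00790503]
```

View pics/mid.png

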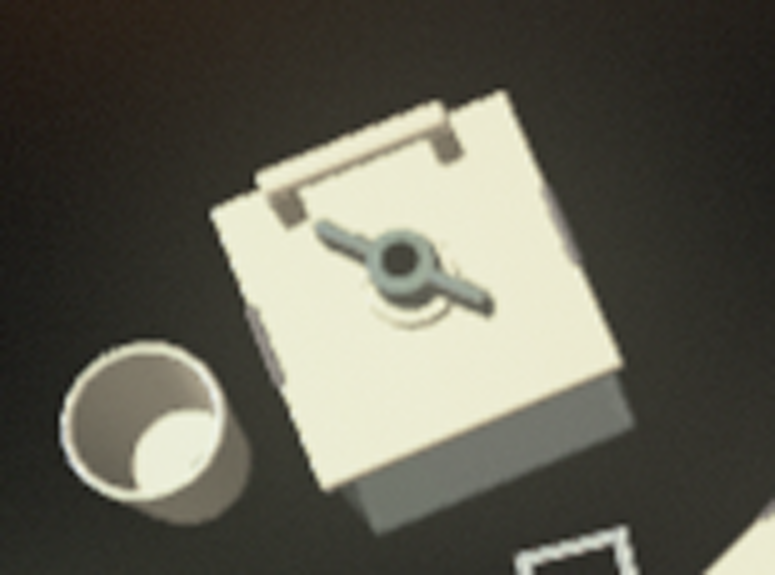

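The crop shows the middle press: handle at crop top (350,150), cup lower left, opener below, and wings from (320,225) to (490,310). Its lid measures 139 mm at z 109, which matches 138 and 108. The others measure about 200 mm at z 157 and 105 mm at z 82, so this is the right one. Its axis is at about (593.5,156), with +x at 22.6°. I'll hover above it and turn the tool on the way.

Request:
play_rows(increments="1 0.0237 0.042 0.002 8.5;1 0.0237 0.042 0.002 8.5;1 0.0237 0.042 0.002 8.5;1 0.0237 0.042 0.002 8.5;1 0.0237 0.042 0.002 8.5;1 0.0237 0.042 0.002 8.5;1 0.0237 0.042 0.002 8.5;1 0.0237 0.042 0.002 8.5;1 0.0237 0.042 0.002 8.5;1 0.0237 0.042 0.002 8.5;1 0.0237 0.042 0.002 8.5;1 0.0237 0.042 0.002 8.5;1 0.0237 0.042 0.002 8.5;1 0.0237 0.042 0.002 8.5;1 0.0237 0.042 0.002 8.5;1 0.0237 0.042 0.002 8.5;1 0.0237 0.042 0.002 8.5;1 0.0237 0.042 0.002 8.5;1 0 0 0 0;1 0 0 0 0")

```text
t: 2.1
ee_pos: [592.3, 154.3, 257.8]
orientation: [-0.315, -3.124, 0.001]
ft_force: [0.7, -0.1, -0.2]
width: 87.8
```

```bash
cat >> h.py <<'E'
def state():
    o=ctrl.get_obs(); y=R.from_rotvec(o["orientation"]).as_matrix()[:,1]
    print("t %.2f tcp %s yaw %.1f q6 %.2f w %.1f F %s M %s"%(o["t"],o["ee_pos"].round(1),np.degrees(np.arctan2(y[1],y[0])),o["qpos"][5],o["width"],o["ft_force"].round(1),o["moment"].round(2)))
E
python3 - <<'E'
from h import *
state()
d=cam("wrist"); W=cloud(d); save("wr1",d["img"]); np.save("wr1.npy",W); print(d["origin"])
E
```

```text
t 2.10 tcp [592.3 154.3 257.8] yaw 78.5 q6 -1.13 w 87.8 F [ 0.7 -0.1 -0.2] M [ 0.07 -0.14  0.02]
[513.01873463 169.84457337 420.13685879]
```

View pics/wr1.png

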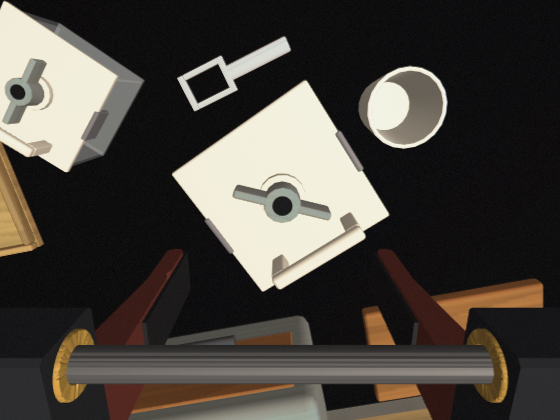

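The wrist view shows the nut's hub at (283,205), its wings from (236,192) to (328,213), and the handle bar at (320,257).

Run:
```python
from h import *
W=np.load("wr1.npy"); v,u=np.indices(W.shape[:2])
m=(abs(u-282)<70)&(abs(v-203)<45)&(W[...,2]>134)&(W[...,2]<146)&(np.hypot(W[...,0]-593.5,W[...,1]-156)<43.5)
P=W[m]; q=cv2.minAreaRect(P[:,:2].astype(np.float32)); print(m.sum(),"rect",q,"z",P[:,2].mean())
r=np.array(q[0]); 
for k in range(3):
    D=P[:,:2]-r; rad=np.hypot(*D.T); far=D[rad>22]
    a=np.arctan2(far[:,1],far[:,0]); ang=np.angle(np.mean(np.exp(2j*a)))/2
    ax=np.array([np.cos(ang),np.sin(ang)]); n=np.array([-ax[1],ax[0]])
    s=P[:,:2]@ax; t=far@n
    r=ax*(s.min()+s.max())/2+n*(r@n+ (t[far@ax>0].mean()+t[far@ax<0].mean())/2); print("centre",r,"wing",np.degrees(ang),"len",np.ptp(s))
hole=(np.hypot(W[...,0]-r[0],W[...,1]-r[1])<3)&(v<230); print("hole z",np.percentile(W[hole][:,2],[5,50,95]))
L=W[(abs(W[...,2]-108)<3)&(np.hypot(W[...,0]-593,W[...,1]-156)<102)]; print("lid",cv2.minAreaRect(L[:,:2].astype(np.float32)))
H=W[(W[...,2]>147)&(W[...,2]<155)&(np.hypot(W[...,0]-641,W[...,1]-176)<50)&(v<295)]; print("handle",cv2.minAreaRect(H[:,:2].astype(np.float32)))
```

```text
1700 rect ((594.9181518554688, 154.3222198486328), (75.7091293334961, 29.09911346435547), 82.24092102050781) z 139.83804242614747
centre [594.51069005 154.42044181] wing 64.48836090555757 len 79.37426479056433
centre [594.52148191 154.41506505] wing 64.51290980140863 len 79.37381151175788
centre [594.52148457 154.4150699 ] wing 64.51224721253583 len 79.37382393735021
hole z [139.91691189 140.77567708 141.89917298]
lid ((595.3493041992188, 154.10696411132812), (137.94210815429688, 142.11325073242188), 22.370189666748047)
handle ((641.866943359375, 173.39768981933594), (12.308918952941895, 83.69210815429688), 22.162471771240234)
```

Axis is at (594.5,154.4), with 79.4 mm across the wings and the wing at 64.5°. The handle is 51.0 mm from the axis, so the press's x axis points to about 22.2°. The geometry agrees with the sizes given. I'll straddle the hub with the fingers about 46 mm apart, so they don't pinch it. Their sides will then push both wings as a balanced couple.

Request:
play_rows(increments="0.53 0.0022 0.0001 0 8.2;0.53 0 0 -0.01 8.2;0.53 0 0 -0.01 8.2;0.53 0 0 -0.01 8.2;0.53 0 0 -0.01 8.2;0.53 0 0 -0.01 8.2;0.53 0 0 -0.01 8.2;0.53 0 0 0 0;0.53 0 0 0 0")

```text
t: 3.05
ee_pos: [594.4, 152.4, 198.9]
orientation: [1.214, -2.897, -0.0]
ft_force: [1.0, 0.4, 0.4]
width: 46.5
```

```bash
python3 -c "
from h import *
state();d=cam('scene');save('s2',cv2.resize(d['img'][200:360,200:400],None,fx=3.5,fy=3.5,interpolation=cv2.INTER_CUBIC))"
```

```text
t 3.05 tcp [594.4 152.4 198.9] yaw 135.5 q6 -2.13 w 46.5 F [1.  0.4 0.4] M [ 0.08 -0.13  0.01]
```

View pics/s2.png

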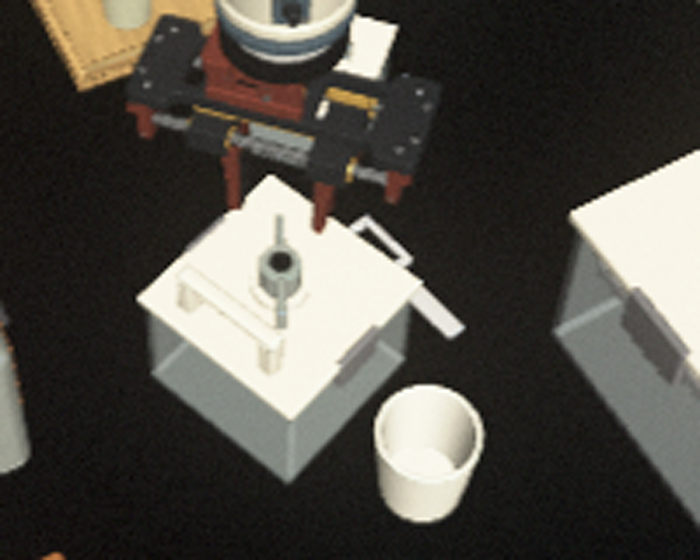

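The scene crop shows the fingers at (235,200) and (320,225) straddling the nut from above. The short outer studs are about 65 mm above the fingertips, clear of the 150 mm handle. I'll descend, correcting y by 2 mm.

Request:
play_rows(increments="0.53 0 0.002 -0.025 0;0.53 0 0 -0.025 0;0.53 0 0 -0.025 0;0.53 0 0 0 0;0.53 0 0 0 0")

```text
t: 3.6
ee_pos: [595.0, 155.4, 124.3]
orientation: [-1.22, 2.895, -0.0]
ft_force: [0.7, 1.2, 1.6]
width: 46.3
```

```bash
python3 -c "
from h import *
state()"
```

```text
t 3.60 tcp [595.  155.4 124.3] yaw 135.7 q6 -2.13 w 46.3 F [0.7 1.2 1.6] M [ 0.08 -0.12  0.04]
```

Request:
play_rows(increments="0.53 0 0 0 -5;0.53 0 0 0 -5;0.53 0 0 0 -5;0.53 0 0 0 -5;0.53 0 0 0 -5;0.53 0 0 0 -5;0.53 0 0 0 -5;0.53 0 0 0 -5;0.53 0 0 0 -5;0.53 0 0 0 -5;0.53 0 0 0 -5;0.53 0 0 0 -5;0.53 0 0 0 -5;0.53 0 0 0 -5")

```text
t: 5.0
ee_pos: [595.7, 155.8, 126.0]
orientation: [0.665, 3.068, 0.002]
ft_force: [-0.3, 0.4, 1.1]
width: 46.7
```

Run:
```python
from h import *
state()
for n in("wrist",):
    d=cam(n); save("w3",d["img"]); np.save("w3.npy",cloud(d))
state()
```

```text
t 5.00 tcp [595.7 155.8 126. ] yaw 65.5 q6 -0.91 w 46.7 F [-0.3  0.4  1.1] M [0.05 0.09 0.02]
t 5.05 tcp [595.8 155.8 126. ] yaw 65.3 q6 -0.90 w 46.6 F [-0.9 -0.1  0.8] M [ 0.09 -0.11 -0.01]
```

View pics/w3.png

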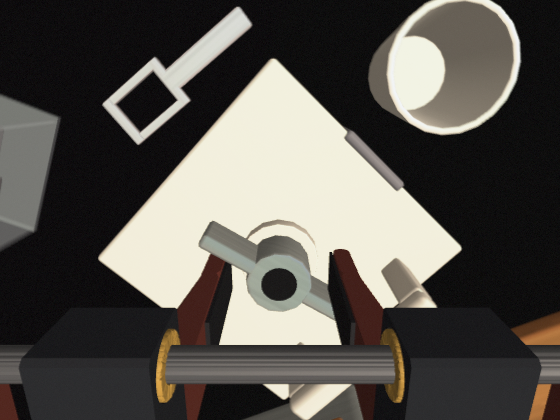

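The wrist view shows the left finger at (215,262) pushing the left wing (205,235), and the wings about 30° ahead of the fingers. The nut is following and the forces are tiny. Continuing.

Request:
play_rows(increments="0.53 -0.001 -0.001 -0.002 -6;0.53 0 0 0 -6;0.53 0 0 0 -6;0.53 0 0 0 -6;0.53 0 0 0 -6;0.53 0 0 0 -6;0.53 0 0 0 -6;0.53 0 0 0 -6;0.53 0 0 0 -6;0.53 0 0 0 -6;0.53 0 0 0 -6;0.53 0 0 0 -6;0.53 0 0 0 -6;0.53 0 0 0 -6;0.53 0 0 0 -6;0.53 0 0 0 -6;0.53 0 0 0 -6;0.53 0 0 0 -6;0.53 0 0 0 -6;0.53 0 0 0 -6")

```text
t: 7.05
ee_pos: [595.2, 155.2, 123.8]
orientation: [-2.991, -0.96, -0.006]
ft_force: [0.3, 1.7, 0.4]
width: 47.0
```

Request:
play_rows(increments="0.53 0 0 0 -6;0.53 0 0 0 -6;0.53 0 0 0 -6;0.53 0 0 0 -6;0.53 0 0 0 -6;0.53 0 0 0 -6;0.53 0 0 0 -6;0.53 0 0 0 -6")

```text
t: 7.85
ee_pos: [595.1, 155.2, 123.7]
orientation: [-3.122, 0.339, -0.005]
ft_force: [0.7, 1.6, -0.5]
width: 46.5
```

```bash
python3 -c "
from h import *
state()"
```

```text
t 7.85 tcp [595.1 155.2 123.7] yaw -102.4 q6 2.02 w 46.5 F [ 0.7  1.6 -0.5] M [0.36 0.06 0.03]
```

Force is low throughout. I'll back off, lift, and measure the nut again, including the rod height.

Request:
play_rows(increments="0.53 0 0 0 7;0.53 0 0 0 8;0.53 0 0 0.045 0;0.53 0 0 0.045 8;0.53 0 0 0 8;0.53 0 0 0 0")

```text
t: 8.45
ee_pos: [595.3, 154.9, 215.1]
orientation: [-3.099, -0.516, -0.009]
ft_force: [0.2, 0.6, -0.3]
width: 46.6
```

```bash
cat >> h.py <<'E'
def nut(W,c=(594.5,154.4),zmax=146):
    v,u=np.indices(W.shape[:2]); D=W[...,:2]-np.array(c); r=np.hypot(D[...,0],D[...,1])
    m=(r>22)&(r<43)&(W[...,2]>130)&(W[...,2]<zmax)&(v<300); F=D[m]
    a=np.arctan2(F[:,1],F[:,0]); print("n",m.sum(),"wing",round(np.degrees(np.angle(np.mean(np.exp(2j*a)))/2),1))
    h=(r<3.5)&(W[...,2]<160)&(W[...,2]>100); print("rod z",np.percentile(W[h][:,2],[10,50,90]).round(1),h.sum())
    L=W[(abs(W[...,2]-108)<3)&(r<102)&(v<300)]; print("lid",cv2.minAreaRect(L[:,:2].astype(np.float32)))
E
python3 - <<'E'
from h import *
state(); d=cam("wrist"); W=cloud(d); nut(W); save("w4",d["img"]); nut(np.load("wr1.npy"))
E
```

```text
t 8.45 tcp [595.3 154.9 215.1] yaw -71.1 q6 1.48 w 46.6 F [ 0.2  0.6 -0.3] M [ 0.   -0.04 -0.  ]
n 603 wing 45.4
rod z [139.9 140.7 141.5] 77
lid ((595.4071655273438, 154.68881225585938), (137.75717163085938, 142.3998260498047), 22.420705795288086)
n 485 wing 64.5
rod z [140.  140.8 141.8] 62
lid ((595.3493041992188, 154.10696411132812), (137.94210815429688, 142.11325073242188), 22.370189666748047)
```

View pics/w4.png

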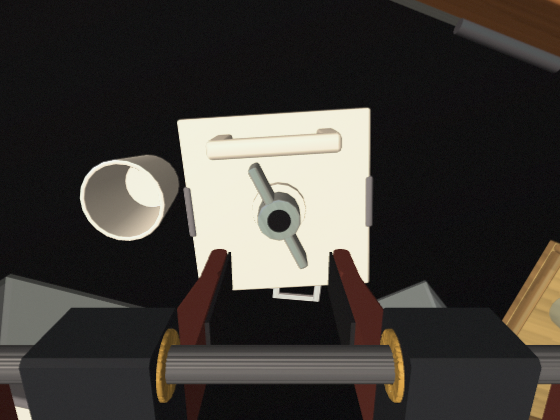

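The wrist view shows the wings from (258,172) to (300,262) at 45°, so the nut has turned 199°. The disc in the hub is still flush at about 140 mm, so the rod isn't proud. That puts the joint at about 337°, with about 383° left. Lid, cup and opener are unmoved. I'll reset for stroke 2.

Request:
play_rows(increments="0.53 0 0 0 8.5;0.53 0 0 0 8.5;0.53 0 0 0 8.5;0.53 0 0 0 8.5;0.53 0 0 0 8.5;0.53 0 0 0 8.5;0.53 0 0 0 8.5;0.53 0 0 0 8.5;0.53 0 0 0 8.5;0.53 0 0 0 8.5;0.53 0 0 0 8.5;0.53 0 0 0 8.5;0.53 0 0 0 8.5;0.53 0 0 0 8.5;0.53 0 0 0 8.5;0.53 0 0 0 8.5;0.53 0 0 0 8.5;0.53 0 0 0 8.5;0.53 0 0 0 8.5;0.53 0 0 0 8.5")

```text
t: 10.5
ee_pos: [593.1, 154.3, 210.7]
orientation: [0.244, -3.13, 0.001]
ft_force: [-0.5, -0.1, -0.3]
width: 46.7
```

Request:
play_rows(increments="0.53 0 0 0 8;0.53 0 0 -0.0 0;0.53 0 0 -0.03 0;0.53 0 0 -0.03 0;0.53 0 0 -0.03 0;0.53 0 0 0 0")

```text
t: 11.1
ee_pos: [590.5, 153.7, 117.5]
orientation: [0.449, -3.101, 0.001]
ft_force: [-0.7, 0.0, -0.8]
width: 46.6
```

```bash
python3 -c "
from h import *
state()"
```

```text
t 11.10 tcp [590.5 153.7 117.5] yaw 106.5 q6 -1.62 w 46.6 F [-0.7  0.  -0.8] M [ 0.04 -0.08  0.03]
```

The reset drifted by x −4 and z −6 mm, so I'll correct that before pushing.

Request:
play_rows(increments="0.53 0.004 0.0007 0.006 0;0.53 0 0 0 0;0.53 0 0 0 -6;0.53 0 0 0 -6;0.53 0 0 0 -6;0.53 0 0 0 -6;0.53 0 0 0 -6;0.53 0 0 0 -6;0.53 0 0 0 -6;0.53 0 0 0 -6;0.53 0 0 0 -6;0.53 0 0 0 -6;0.53 0 0 0 -6;0.53 0 0 0 -6;0.53 0 0 0 -6;0.53 0 0 0 -6;0.53 0 0 0 -6")

```text
t: 12.8
ee_pos: [598.5, 155.0, 129.7]
orientation: [1.879, 2.516, 0.002]
ft_force: [-1.1, -3.0, 1.0]
width: 46.8
```

```bash
python3 -c "
from h import *
state()"
```

```text
t 12.80 tcp [598.5 155.  129.7] yaw 16.5 q6 -0.05 w 46.8 F [-1.1 -3.   1. ] M [-0.46  0.17  0.04]
```

Request:
play_rows(increments="0.53 -0.0035 -0.0005 -0.005 0;0.53 0 0 0 0")

```text
t: 13.0
ee_pos: [594.6, 155.0, 123.5]
orientation: [1.87, 2.523, 0.003]
ft_force: [0.5, 0.6, 0.7]
width: 46.6
```

```bash
python3 -c "
from h import *
state()"
```

```text
t 13.00 tcp [594.6 155.  123.5] yaw 16.9 q6 -0.06 w 46.6 F [0.5 0.6 0.7] M [ 0.11 -0.25 -0.  ]
```

Centred again. I'll go on to yaw −88°.

Request:
play_rows(increments="0.53 0 0 0 -6;0.53 0 0 0 -6;0.53 0 0 0 -6;0.53 0 0 0 -6;0.53 0 0 0 -6;0.53 0 0 0 -6;0.53 0 0 0 -6;0.53 0 0 0 -6;0.53 0 0 0 -6;0.53 0 0 0 -6;0.53 0 0 0 -6;0.53 0 0 0 -6;0.53 0 0 0 -6;0.53 0 0 0 -6;0.53 0 0 0 -6;0.53 0 0 0 -6;0.53 0 0 0 -6;0.53 0 0 0 0")

```text
t: 14.8
ee_pos: [594.8, 155.1, 123.3]
orientation: [-3.138, -0.133, -0.002]
ft_force: [-0.6, 0.0, 0.2]
width: 46.8
```

```bash
python3 -c "
from h import *
state()"
```

```text
t 14.80 tcp [594.8 155.1 123.3] yaw -85.2 q6 1.72 w 46.8 F [-0.6  0.   0.2] M [ 0.01 -0.01  0.05]
```

Request:
play_rows(increments="0.53 0 0 0 7;0.53 0 0 0 8;0.53 0 0 0.045 0;0.53 0 0 0.045 8;0.53 0 0 0 8;0.53 0 0 0 0")

```text
t: 15.4
ee_pos: [595.0, 154.9, 214.5]
orientation: [2.987, 0.973, 0.005]
ft_force: [0.3, -0.1, 0.4]
width: 46.6
```

Run:
```python
from h import *
state(); d=cam("wrist"); W=cloud(d); nut(W); save("w5",d["img"])
```

```text
t 15.40 tcp [595.  154.9 214.5] yaw -53.9 q6 1.18 w 46.6 F [ 0.3 -0.1  0.4] M [-0.03 -0.02 -0.03]
n 610 wing 62.2
rod z [141.9 142.9 143.6] 82
lid ((595.2767333984375, 154.32052612304688), (137.99293518066406, 142.36204528808594), 22.422582626342773)
```

The wing is at 62.2°, so the joint is at about 500°. The rod reads 142.9 mm against 142.7 expected, so about 220° remain. Resetting for stroke 3.

Request:
play_rows(increments="0.53 0 0 0 8.5;0.53 0 0 0 8.5;0.53 0 0 0 8.5;0.53 0 0 0 8.5;0.53 0 0 0 8.5;0.53 0 0 0 8.5;0.53 0 0 0 8.5;0.53 0 0 0 8.5;0.53 0 0 0 8.5;0.53 0 0 0 8.5;0.53 0 0 0 8.5;0.53 0 0 0 8.5;0.53 0 0 0 8.5;0.53 0 0 0 8.5;0.53 0 0 0 8.5;0.53 0 0 0 8.5;0.53 0 0 0 8.5;0.53 0 0 0 8.5;0.53 0 0 0 8.5;0.53 0 0 0 8.5")

```text
t: 17.45
ee_pos: [593.3, 154.5, 211.0]
orientation: [0.707, -3.058, 0.0]
ft_force: [0.2, -0.1, -0.1]
width: 46.2
```

Request:
play_rows(increments="0.53 0 0 0 7;0.53 0 0 0 0;0.53 0 0 0 0;0.53 0 0 0 0")

```text
t: 17.85
ee_pos: [593.9, 154.7, 212.1]
orientation: [0.882, -3.014, -0.0]
ft_force: [-1.1, -0.3, -0.2]
width: 46.5
```

```bash
python3 -c "
from h import *
state()"
```

```text
t 17.85 tcp [593.9 154.7 212.1] yaw 122.6 q6 -1.90 w 46.5 F [-1.1 -0.3 -0.2] M [ 0.14 -0.12  0.02]
```

Request:
play_rows(increments="0.53 0.0005 0 -0.029 0;0.53 0 0 -0.029 0;0.53 0 0 -0.029 0;0.53 0 0 0 0;0.53 0 0 0 0;0.53 0 0 0 0")

```text
t: 18.45
ee_pos: [595.9, 155.0, 127.2]
orientation: [-0.885, 3.012, -0.0]
ft_force: [-0.3, -0.5, -0.5]
width: 46.0
```

```bash
python3 -c "
from h import *
state()"
```

```text
t 18.45 tcp [595.9 155.  127.2] yaw 122.8 q6 -1.91 w 46.0 F [-0.3 -0.5 -0.5] M [ 0.06 -0.08 -0.03]
```

Request:
play_rows(increments="0.53 -0.001 0 -0.003 -6;0.53 0 0 0 -6;0.53 0 0 0 -6;0.53 0 0 0 -6;0.53 0 0 0 -6;0.53 0 0 0 -6;0.53 0 0 0 -6;0.53 0 0 0 -6;0.53 0 0 0 -6;0.53 0 0 0 -6;0.53 0 0 0 -6;0.53 0 0 0 -6;0.53 0 0 0 -6;0.53 0 0 0 -6;0.53 0 0 0 -6")

```text
t: 19.95
ee_pos: [594.8, 155.4, 124.7]
orientation: [1.509, 2.753, 0.004]
ft_force: [-0.5, 1.7, -0.2]
width: 46.8
```

```bash
python3 -c "
from h import *
state()"
```

```text
t 19.95 tcp [594.8 155.4 124.7] yaw 32.5 q6 -0.33 w 46.8 F [-0.5  1.7 -0.2] M [ 0.29 -0.05  0.1 ]
```

Request:
play_rows(increments="0.53 0 -0.0005 0 -6;0.53 0 0 0 -6;0.53 0 0 0 -6;0.53 0 0 0 -6;0.53 0 0 0 -6;0.53 0 0 0 -6;0.53 0 0 0 -6;0.53 0 0 0 -6;0.53 0 0 0 -6;0.53 0 0 0 -6;0.53 0 0 0 -6;0.53 0 0 0 -6;0.53 0 0 0 -6;0.53 0 0 0 -6;0.53 0 0 0 -6;0.53 0 0 0 0")

```text
t: 21.55
ee_pos: [595.0, 154.7, 124.6]
orientation: [3.014, 0.885, 0.005]
ft_force: [0.3, 0.1, -0.2]
width: 46.8
```

Request:
play_rows(increments="0.53 0 0 0 7;0.53 0 0 0 8;0.53 0 0 0.045 0;0.53 0 0 0.045 8;0.53 0 0 0 8;0.53 0 0 0 0")

```text
t: 22.15
ee_pos: [594.9, 154.4, 215.4]
orientation: [2.663, 1.664, 0.007]
ft_force: [0.2, -0.7, -0.8]
width: 46.5
```

Run:
```python
from h import *
state(); d=cam("wrist"); W=cloud(d); nut(W); save("w6",d["img"])
```

```text
t 22.15 tcp [594.9 154.4 215.4] yaw -26.0 q6 0.69 w 46.5 F [ 0.2 -0.7 -0.8] M [-0.03 -0.04 -0.05]
n 600 wing -89.9
rod z [147.2 148.  148.7] 90
lid ((595.1383056640625, 154.89675903320312), (137.64334106445312, 141.3583984375), 22.412893295288086)
```

The wing is at 90.1°, so the joint is at about 652°, and the rod reads 148.0 mm against 147.8 expected. About 68° remain, and the press hasn't moved. Resetting for the last stroke: contact near yaw 123°, stop near 55°.

Request:
play_rows(increments="0.53 0 0 0 8.5;0.53 0 0 0 8.5;0.53 0 0 0 8.5;0.53 0 0 0 8.5;0.53 0 0 0 8.5;0.53 0 0 0 8.5;0.53 0 0 0 8.5;0.53 0 0 0 8.5;0.53 0 0 0 8.5;0.53 0 0 0 8.5;0.53 0 0 0 8.5;0.53 0 0 0 8.5;0.53 0 0 0 8.5;0.53 0 0 0 8.5;0.53 0 0 0 8.5;0.53 0 0 0 8.5;0.53 0 0 0 8.5;0.53 0 0 0 8.5;0.53 0 0 0 8.5;0.53 0 0 0 8.5")

```text
t: 24.2
ee_pos: [593.0, 154.0, 211.4]
orientation: [1.425, -2.797, -0.001]
ft_force: [-0.5, 0.2, 0.7]
width: 46.5
```

Request:
play_rows(increments="0.53 0 0 0 3;0.53 0 0 0 0;0.53 0 0 0 0;0.53 0 0 0 0")

```text
t: 24.6
ee_pos: [593.5, 154.2, 212.2]
orientation: [1.491, -2.764, -0.0]
ft_force: [1.2, 0.0, -0.1]
width: 46.6
```

```bash
python3 -c "
from h import *
state()"
```

```text
t 24.60 tcp [593.5 154.2 212.2] yaw 146.7 q6 -2.33 w 46.6 F [ 1.2  0.  -0.1] M [ 0.06 -0.09  0.03]
```

Request:
play_rows(increments="0.53 0.0005 0 -0.029 0;0.53 0 0 -0.029 0;0.53 0 0 -0.029 0;0.53 0 0 0 0;0.53 0 0 0 0;0.53 0 0 0 0;0.53 -0.001 0 -0.003 -5;0.53 0 0 0 -5;0.53 0 0 0 -5;0.53 0 0 0 -5;0.53 0 0 0 -5;0.53 0 0 0 -5;0.53 0 0 0 -5;0.53 0 0 0 -5;0.53 0 0 0 -5;0.53 0 0 0 -5;0.53 0 0 0 -5;0.53 0 0 0 -5;0.53 0 0 0 -5;0.53 0 0 0 -5")

```text
t: 26.6
ee_pos: [594.6, 154.8, 124.8]
orientation: [0.367, 3.117, 0.002]
ft_force: [-0.4, 1.5, 0.2]
width: 46.5
```

```bash
python3 -c "
from h import *
state()"
```

```text
t 26.60 tcp [594.6 154.8 124.8] yaw 76.6 q6 -1.10 w 46.5 F [-0.4  1.5  0.2] M [ 0.18 -0.14  0.01]
```

Stop expected 21° further on. Approach in smaller steps.

Request:
play_rows(increments="0.53 0 0 0 -3;0.53 0 0 0 -3;0.53 0 0 0 -3;0.53 0 0 0 -3;0.53 0 0 0 -3;0.53 0 0 0 -2;0.53 0 0 0 -1;0.53 0 0 0 0")

```text
t: 27.4
ee_pos: [594.2, 154.8, 124.2]
orientation: [0.844, 3.024, 0.002]
ft_force: [-0.7, 1.0, 1.2]
width: 46.6
```

```bash
python3 -c "
from h import *
state()"
```

```text
t 27.40 tcp [594.2 154.8 124.2] yaw 58.8 q6 -0.79 w 46.6 F [-0.7  1.   1.2] M [ 0.38 -0.12  0.14]
```

Request:
play_rows(increments="0.53 0 0 0 -0.7;0.53 0 0 0 -0.5;0.53 0 0 0 0")

```text
t: 27.7
ee_pos: [593.5, 154.3, 122.9]
orientation: [0.877, 3.016, 0.0]
ft_force: [-0.4, 3.3, 1.4]
width: 46.4
```

```bash
python3 -c "
from h import *
state()"
```

```text
t 27.70 tcp [593.5 154.3 122.9] yaw 57.6 q6 -0.77 w 46.4 F [-0.4  3.3  1.4] M [ 0.38 -0.13  0.05]
```

Request:
play_rows(increments="0.53 0.0005 0 0 -0.5;0.53 0 0 0 -0.5;0.53 0 0 0 0;0.53 0 0 0 0")

```text
t: 28.1
ee_pos: [593.6, 154.2, 122.5]
orientation: [-0.903, -3.009, 0.0]
ft_force: [-0.8, 2.4, 2.0]
width: 46.9
```

Run:
```python
from h import *
state(); d=cam("wrist"); W=cloud(d); nut(W); state(); state()
```

```text
t 28.10 tcp [593.6 154.2 122.5] yaw 56.6 q6 -0.75 w 46.9 F [-0.8  2.4  2. ] M [ 0.34 -0.02  0.09]
n 1901 wing 38.3
rod z [149.3 150.1 150.8] 203
lid ((595.001708984375, 155.46783447265625), (138.44229125976562, 139.69569396972656), 22.412710189819336)
t 28.15 tcp [593.7 154.2 122.6] yaw 56.6 q6 -0.75 w 46.4 F [-1.1  1.9  1.8] M [0.33 0.03 0.1 ]
t 28.15 tcp [593.7 154.2 122.6] yaw 56.6 q6 -0.75 w 46.4 F [-1.1  1.9  1.8] M [0.33 0.03 0.1 ]
```

Request:
play_rows(increments="0.53 0 0 0 -0.5;0.53 0 0 0 -0.5;0.53 0 0 0 0")

```text
t: 28.45
ee_pos: [593.7, 154.2, 122.6]
orientation: [-0.93, -3.001, 0.0]
ft_force: [-1.4, 1.8, 1.1]
width: 46.4
```

Run:
```python
from h import *
state()
```

```text
t 28.45 tcp [593.7 154.2 122.6] yaw 55.6 q6 -0.74 w 46.4 F [-1.4  1.8  1.1] M [0.28 0.05 0.03]
```

Request:
play_rows(increments="0.53 0 0 0 -0.5;0.53 0 0 0 -0.5;0.53 0 0 0 0")

```text
t: 28.75
ee_pos: [593.6, 154.4, 122.6]
orientation: [-0.956, -2.992, 0.0]
ft_force: [-1.5, 2.5, 1.3]
width: 46.5
```

Run:
```python
from h import *
state()
```

```text
t 28.75 tcp [593.6 154.4 122.6] yaw 54.6 q6 -0.72 w 46.5 F [-1.5  2.5  1.3] M [0.42 0.16 0.1 ]
```

Request:
play_rows(increments="0.53 0 0 0 -0.5;0.53 0 0 0 -0.5;0.53 0 0 0 0")

```text
t: 29.05
ee_pos: [593.5, 154.6, 122.6]
orientation: [-0.982, -2.984, -0.0]
ft_force: [-1.8, 4.7, 2.2]
width: 46.7
```

Run:
```python
from h import *
state()
d=cam("wrist"); W=cloud(d); save("w7",d["img"])
v,u=np.indices(W.shape[:2]); D=W[...,:2]-np.array([594.5,154.4]); r=np.hypot(D[...,0],D[...,1]); im=d["img"].astype(int)
red=im[...,0]-im[...,2]
for lo,hi in((18,43),(24,43)):
    m=(r>lo)&(r<hi)&(W[...,2]>135)&(W[...,2]<144)&(red<5)&(im.sum(-1)>150)&(v<330)
    F=D[m]; a=np.degrees(np.arctan2(F[:,1],F[:,0])); print(m.sum(),np.histogram(a,np.arange(-180,181,15))[0])
    for s in (22.4,-157.6):
        k=abs((a-s+180)%360-180)<25; print(s,k.sum(),np.median(a[k]) if k.any() else None)
```

```text
t 29.05 tcp [593.5 154.6 122.6] yaw 53.6 q6 -0.70 w 46.7 F [-1.8  4.7  2.2] M [0.76 0.36 0.22]
481 [ 17 346   0   0   0   0   0   0   0   0   0   0   0  97  21   0   0   0
   0   0   0   0   0   0]
22.4 118 27.279337947317053
-157.6 363 -161.09202840936408
262 [  1 240   0   0   0   0   0   0   0   0   0   0   0  21   0   0   0   0
   0   0   0   0   0   0]
22.4 21 25.117112496460713
-157.6 241 -160.9785090970979
```

View pics/w7.png

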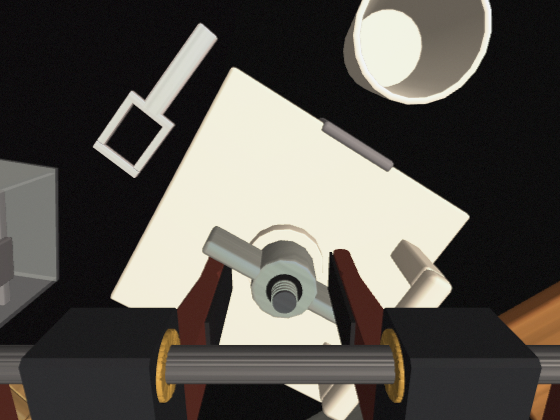

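The wrist view shows the threaded rod now proud of the hub at (285,293), and the left wing at (213,240) against the finger. The z moment has climbed to 0.22 N m, against about 0.05 while turning, so this is the stop. I'll back off, lift and check.

Request:
play_rows(increments="0.53 0 0 0 2;0.53 0 0 0 7;0.53 0 0 0 8;0.53 0 0 0 0;0.53 0 0 0.045 0;0.53 0 0 0.045 0;0.53 0 0 0.02 0;0.53 0 0 0 0")

```text
t: 29.9
ee_pos: [596.2, 154.4, 236.5]
orientation: [0.534, 3.089, 0.004]
ft_force: [0.4, 0.7, -0.3]
width: 46.5
```

Run:
```python
from h import *
state(); d=cam("wrist"); W=cloud(d); nut(W,(595,155)); nut(W); save("w8",d["img"])
m=(W[...,2]>147)&(W[...,2]<155)&(np.hypot(W[...,0]-641,W[...,1]-176)<50)&(np.indices(W.shape[:2])[0]<300)
print("handle",cv2.minAreaRect(W[m][:,:2].astype(np.float32)))
```

```text
t 29.90 tcp [596.2 154.4 236.5] yaw 70.4 q6 -0.99 w 46.5 F [ 0.4  0.7 -0.3] M [ 0.03 -0.15 -0.01]
n 537 wing 22.4
rod z [149.3 150.4 151. ] 75
lid ((595.1381225585938, 154.29721069335938), (137.82537841796875, 141.5714569091797), 22.328725814819336)
n 536 wing 22.4
rod z [149.4 150.5 151. ] 74
lid ((595.1381225585938, 154.29721069335938), (137.82537841796875, 141.5714569091797), 22.328725814819336)
handle ((621.646728515625, 165.12271118164062), (55.56489562988281, 83.82353210449219), 22.019439697265625)
```

View pics/w8.png

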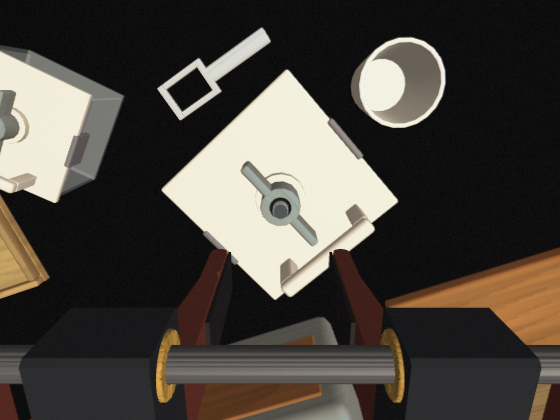

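The wings, from (250,168) to (315,240), lie along the press's x axis: 22.4° against 22.3°. The rod tip at (280,208) is at 150.4 mm and the lid pose is unchanged. I'll take the hand away and hand in.

Request:
play_rows(increments="0.53 0 0 0.04 0;0.53 0 0 0.04 0;0.53 -0.02 -0.04 0.02 0;0.53 -0.02 -0.04 0 0;0.53 -0.02 -0.04 0 0;0.53 -0.02 -0.04 0 0;0.53 -0.02 -0.04 0 0;0.53 0 0 0 0;0.53 0 0 0 0")

```text
t: 30.85
ee_pos: [493.1, -46.5, 331.3]
orientation: [-0.535, -3.094, 0.0]
ft_force: [0.2, -0.3, 0.1]
width: 46.3
```

Run:
```python
from h import *
state()
a=cv2.cvtColor(cv2.imread("pics/scene0.png"),cv2.COLOR_BGR2RGB).astype(int); b=cam("scene")["img"].astype(int)
D=(abs(a-b).sum(-1)>90)
for n,(u0,v0,u1,v1) in dict(cup_b=(303,308,340,350),case=(230,140,262,170),pairs_cup=(198,135,246,210),opener=(300,262,334,296),press_side=(240,285,320,335)).items(): print(n,D[v0:v1,u0:u1].sum())
print(ctrl.close_job())
```

```text
t 30.85 tcp [493.1 -46.5 331.3] yaw 70.4 q6 -1.35 w 46.3 F [ 0.2 -0.3  0.1] M [ 0.02 -0.1  -0.02]
cup_b 0
case 0
pairs_cup 0
opener 0
press_side 47
the job is handed in; nothing more can be done
None
```

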